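# Press the junction box cover home

### The arm

A 6-joint arm with a two-finger parallel gripper is mounted at the origin on a cart in front of the work surface, level with it; the furniture and walls round the work are solid. World frame = base frame: x ahead of the robot, y to its left, z up, the work surface at z = 0. Lengths are in mm, angles in rad, forces in N, time in s.
With the tool pointing down it reaches from about 325 to 850 mm from the base axis. Payload 15.5 kg.
Tool frame: the origin (TCP) lies between the finger pads; the fingertips stand 17 mm ahead of it and the grasp point (between the pads) lies 2 mm behind it; z points along the fingers, y is the line along which they close (so a half turn about z gives the same grasp; the last joint's range is limited). The gripper opens to 91 mm and grips with 3 to 60 N. Pads are 32 mm wide; open, the fingers measure 118 mm over their backs; the gripper's body (76 mm by 178 mm) begins 60 mm behind the grasp point.
Start: joints at [-0.096, 0.494, 1.345, -0, 1.302, -0.096], TCP at [625.001, 0.003, 230.915] pointing down, gripper open.
Joint ranges: [-2.91, 2.91], [-0.82, 2.16], [0.22, 2.67], [-1.22, 4.37], [0.12, 2.79], [-3.08, 3.08]. Speed limits (rad/s): [1.89, 1.89, 2.57, 3.01, 3.01, 3.01].

### API

Orientations are given as a unit quaternion [w, x, y, z].
In Python, from cell import bot, optics, job, spotter gives the robot as it stands.
- The arm moves only by the shell command python3 -m pendant 'ROWS'. ROWS is JSON, a list of rows, each an object with "linear": the shift along the world's x, y, z in units of 0.2 m (1.0 is 0.2 m), a list of three; "turn": the turn, a rotation vector about the world's x, y, z in units of 2 rad (1.0 is 2 rad), a list of three; "claw": the opening, from 0 (shut) to 1 (fully open). In form: [{"linear": [x, y, z], "turn": [rx, ry, rz], "claw": claw}, ...]. A call has 1 to 10 rows; each row is the pose to reach, as a shift and turn from the pose commanded when the call began; what a row does not reach only later rows make up. A row lasts 1/12 s, in which the tool goes at most 41.7 mm and 7.16 degrees, less where a joint would pass 70% of its speed; a pose out of reach is approached as far as the arm can. A call with a number of a shift or a turn outside -1 to 1 is refused whole. A call with a gripper value outside its range is refused whole. The fingers move at their own pace and stop on an object; the grip force is fixed at half the most. Time passes only in rows, so rows that repeat a pose let the fingers close. It gives the time, the measured TCP pose, the force, the opening and the grip force at its end, in the units of the state.
- bot.get_obs(): the state, without advancing time (a new reading comes with each control period).
- optics.snapshot(name): name is "scene" or "side" or "wrist"; returns the picture (420x560x3 uint8, blue, green, red); there is no depth.
- optics.camera_params(name): a dict with "mtx" (3x3 intrinsics, pixels), "position" and "attitude" of the camera in the world. Camera axes: x right, y up, looking along -z (the intrinsics and any distortion apply to the point x, -y, -z); pixel columns grow to the right and rows downward; lengths in mm; the calibration is good to about 2 mm. A picture is of the moment at which its call begins: read the wrist's pose just before it. camera_params takes no time and is no camera call; for the wrist camera it gives the pose at the moment of the call.
- job.finish_job(): hands the job in; it is judged then, once.
Trained networks look in the newest picture that a camera, given by its name, has taken for a name from the list of things; names that differ only in an ending like _2 or _b are one class to them, and where a whole thing is asked for, a point or a joint stands for the part that bears it (a point fixed in the world has none). Each returns a list of dicts, best first, with "confidence" (0 to 1); they miss things now and then, are a little off and sometimes report something else, mostly with a low value. They report only what shows in the picture. A call takes as long as a camera call. They do not tell look-alikes from the thing itself.
- spotter.cut_out(target, camera): "region" (420x560 bool, what is visible of it).
- spotter.pinpoint(target, camera): "location" ([x, y, z] in mm, in world coordinates, good to about 4 mm: a listed point, or the origin of a listed thing).
The state is a dict: "clock": time; "q": joint angles; "joint_velocities": joint speeds; "effort": joint torques, N m; "ee_pos": TCP position; "tcp_rot": TCP orientation; "force": force on the tool from outside, world axes, zero at the start; "moment": the same for the moment, N m; "gripper_width": finger opening in mm; "grasp_force": force on a finger pad.
Only numpy, scipy, OpenCV 4.12 (cv2) and the standard library are available. Lean on these libraries where they do the work, as an engineer would, in place of code of your own. Each camera call takes 0.05 s, during which the arm holds its last target. There are 200 camera calls.

### The job

Two small grey junction boxes stand on the workbench, each with a flat metal cover. One cover stands up at one end out of its opening: press that end down until the cover lies level, flush with the rim of its box, and take the gripper away. Leave the other box's cover as it is.

Things in the scene. Friction and masses are not known exactly. Their poses are not given: they have to be found in the camera images.
- box: Grey plastic junction box, fixed to the bench at any yaw, 124x86x40 mm (x, y, z), with two black cable glands that stand out 12.5 mm from its +y side. Origin: centre of its underside, on the bench top. Its rim is 40 mm above the bench. In the top is an opening 94x60 mm, 10 mm deep down to a ledge, in which the cover belongs.
- cover: Loose aluminium plate, 90x56x10 mm, 80 g. Origin: centre of its underside; z normal to the plate. Its -x end lies on the ledge in the opening; its +x end rests on a stiff push clip, about 9 mm proud of the rim (6 degrees tilt). It has about 2 mm of play. Pressed near that end with 6 to 8 N (at the middle twice that), the clip sinks 8 mm and stays down: the plate then lies flush with the rim.
- raised_end (a point): Point on the cover's top face, on its long centre line, 9 mm in from the raised (+x) end: the place to press, right above the clip. About 48 mm above the bench at the start, 40 mm when the cover is home.
- other_cover: The same kind of cover plate, 90x56x10 mm, already level and flush in the second, identical grey box (124x86x40 mm, fixed, any yaw). Origin: centre of its underside, 30 mm above the bench. To be left as it is.
Things that resemble listed ones, but are neither listed nor needed, are in the scene too. What is shaped like the box but turquoise is not meant.

How it is judged (in metres and radians):
At the end, for the whole second after the job is handed in: The cover lies in its opening, level within about 2.3 degrees, the end that stood up less than 3 mm above the rim and its middle less than 2.5 mm above its seat, centred in the box within 10 mm, and at rest (angle between cover's own z axis and vertical below 0.04 rad and z of raised_end in the frame of box below 0.043 m and z of cover in the frame of box between 0.027 and 0.0325 m and horizontal distance between cover and box below 0.01 m and linear speed of cover below 0.01 m/s); the robot touches nothing.
It fails at once if the other box's cover is shifted by more than 10 mm (distance of other_cover from where it was at the start of the episode above 0.01 m).
It also fails if it takes over 22 s, if anything falls off the work surface, if the arm or the gripper's body presses on something with over 40 N, if the wrist force passes 120 N, or if a joint passes its speed limit or range.

## Working session

There is one attempt and no reset: what is moved stays moved. The work goes in short steps, Python scripts to look and compute and a shell command to move; the robot and the scene stay as the last step left them, time stands still between calls to the robot, and variables do not carry over. Pictures are saved under pics/ and viewed, at most 10 in all, crops included, and the job is handed in when it is done.

```bash
mkdir -p pics
python3 - <<'E'
from cell import bot, optics, job, spotter
import cv2, numpy as np
ims=[]
for c in ["scene","wrist"]:
    im=optics.snapshot(c); cv2.imwrite(f"pics/{c}0.png",im)
    for t in ["raised_end","cover","box","other_cover"]:
        print(c,t,[(np.round(d["location"]).tolist(),round(d["confidence"],2)) for d in spotter.pinpoint(t,c)])
print(bot.get_obs()["clock"],bot.get_obs()["force"])
E
```

```text
scene raised_end [([497.0, 288.0, 45.0], 0.94)]
scene cover [([493.0, 254.0, 37.0], 0.87)]
scene box [([489.0, 248.0, 0.0], 0.96), ([844.0, 115.0, -2.0], 0.87)]
scene other_cover [([495.0, -234.0, 29.0], 0.57)]
wrist raised_end []
wrist cover []
wrist box [([842.0, 111.0, -1.0], 0.78)]
wrist other_cover []
0.5 [-0.71763325  0.52843844 -0.11495147]
```

View pics/scene0.png

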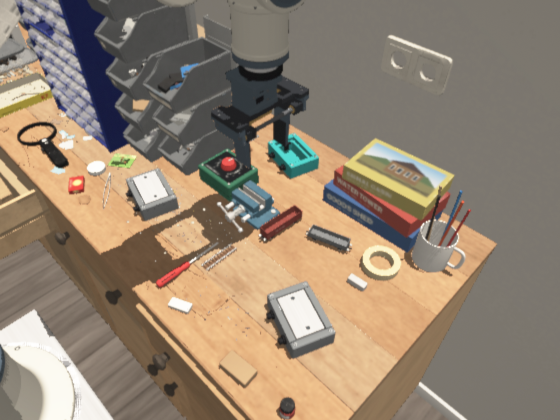

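View pics/wrist0.png

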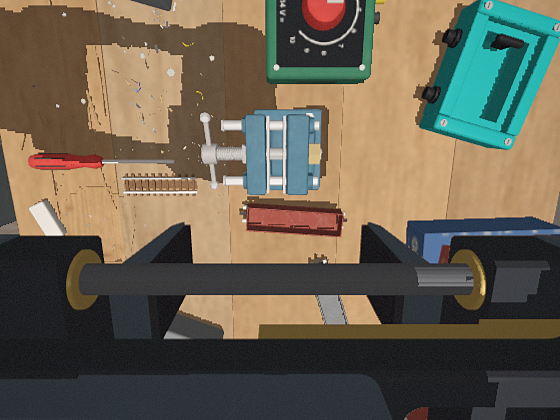

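The scene view shows grey boxes at about (300,318) and (152,193), and a turquoise look-alike at (293,155). Next I'll check which grey box has the raised cover, using enlarged crops and the side camera.

```bash
cat > h.py <<'E'
import numpy as np, cv2
from scipy.spatial.transform import Rotation as R
from cell import bot, optics, job, spotter
def proj(c,p):
    k=optics.camera_params(c); q=k["attitude"]
    r=R.from_quat(np.roll(q,-1)) if np.size(q)==4 else R.from_matrix(q)
    v=r.inv().apply(np.atleast_2d(p)-k["position"])*[1,-1,-1]
    u=v@np.array(k["mtx"]).T; return u[:,:2]/u[:,2:]
def boxpts(x,y,yaw,pts):
    c,s=np.cos(yaw),np.sin(yaw); p=np.array(pts,float); o=p.copy()
    o[:,0]=x+c*p[:,0]-s*p[:,1]; o[:,1]=y+s*p[:,0]+c*p[:,1]; return o
E
python3 - <<'E'
from h import *
print(optics.camera_params("scene").keys())
print(proj("scene",[[497,288,45],[493,254,37],[489,248,0],[844,115,0],[495,-234,29]]).round())
im=cv2.imread("pics/scene0.png")
a=cv2.resize(im[270:365,250:350],(400,380),interpolation=3); b=cv2.resize(im[155:230,110:190],(400,380),interpolation=3)
cv2.imwrite("pics/crops.png",np.hstack([a,b]))
im=optics.snapshot("side"); cv2.imwrite("pics/side0.png",im)
for t in ["raised_end","cover","box","other_cover"]:
    print(t,[(np.round(d["location"]).tolist(),round(d["confidence"],2),proj("side",d["location"]).round().tolist()) for d in spotter.pinpoint(t,"side")])
E
```

```text
dict_keys(['mtx', 'position', 'attitude'])
[[143. 177.]
 [151. 187.]
 [154. 200.]
 [293. 159.]
 [300. 315.]]
raised_end [([497.0, 286.0, 49.0], 0.89, [[262.0, 290.0]])]
cover [([489.0, 252.0, 32.0], 0.81, [[275.0, 289.0]]), ([498.0, -230.0, 29.0], 0.41, [[368.0, 199.0]])]
box [([492.0, 249.0, 0.0], 0.71, [[275.0, 302.0]])]
other_cover [([497.0, -232.0, 30.0], 0.6, [[369.0, 199.0]])]
```

View pics/crops.png

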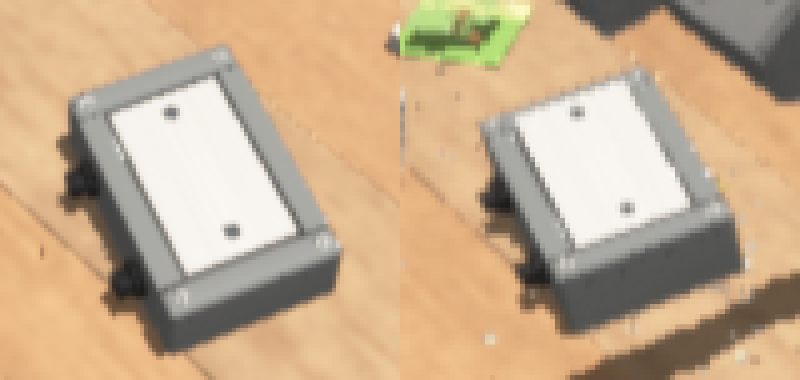

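View pics/side0.png

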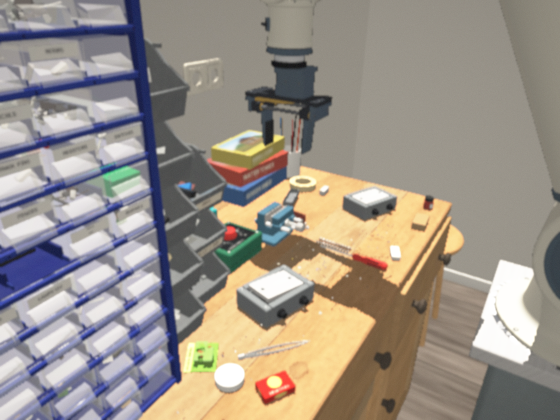

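The side view at (275,290) and the crop agree with the detections. The raised cover is on the box near (490,250), its raised end points towards +y, and the glands are on the -x side. The level cover is at (496,-233). Next I'll check the clearance to the grey bins.

Run:
```python
from h import *
k=optics.camera_params("scene");q=k["attitude"]
r=R.from_quat(np.roll(q,-1))
def ray(px,z):
    v=r.apply((np.linalg.inv(k["mtx"])@[*px,1])*[1,-1,-1]); p=np.array(k["position"]); return (p+v*(z-p[2])/v[2]).round()
for px in [(128,130),(160,160),(195,168)]: print(px,ray(px,0))
# box rim top corners from crop
for cx,cy in [(480,125),(645,70),(735,205),(565,265)]: print(ray((110+(cx-400)/5,155+cy*75/380),40))
o=bot.get_obs(); print(R.from_quat(np.roll(o["tcp_rot"],-1)).as_matrix().round(2), o["ee_pos"],o["q"])
im=cv2.imread("pics/scene0.png"); cv2.imwrite("pics/c2.png",cv2.resize(im[60:230,80:280],(800,600)[:2],interpolation=3))
```

```text
(128, 130) [601. 543.   0.]
(160, 160) [588. 364.   0.]
(195, 168) [635. 271.   0.]
[464. 314.  40.]
[544. 291.  40.]
[518. 182.  40.]
[440. 205.  40.]
[[-0.  1.  0.]
 [ 1.  0. -0.]
 [-0.  0. -1.]] [6.25004435e+02 4.64133922e-03 2.30939709e+02] [-9.54799506e-02  4.93552572e-01  1.34551404e+00 -3.28033973e-05
  1.30246790e+00 -9.54969403e-02]
```

View pics/c2.png

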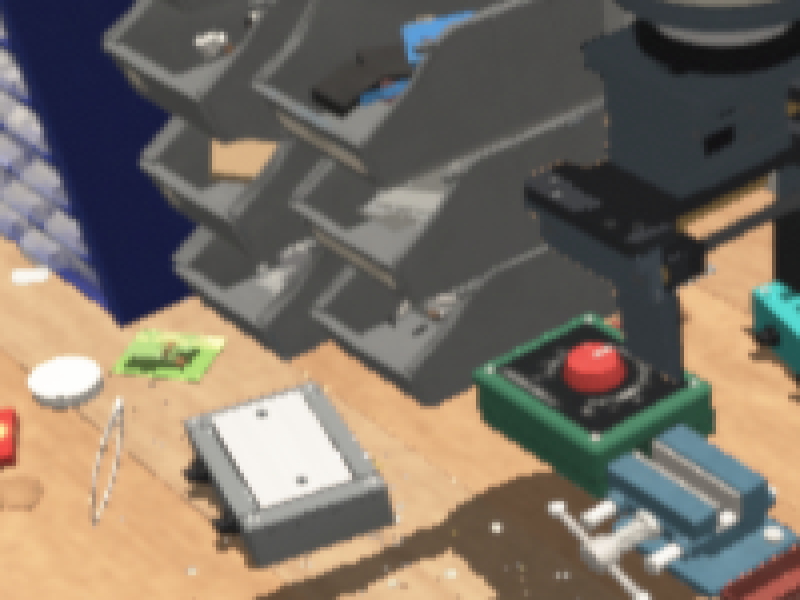

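Box: centre ≈(491,249), yaw ≈77°, so I'll press at ≈(498,282). The bin fronts are at x≳588, so I'll turn the gripper's long axis along the box to stay clear of them.

```bash
python3 -m pendant '[{"linear":[-0.63,0.5,0],"turn":[0,0,0.3],"claw":0},{"linear":[-0.63,0.5,0],"turn":[0,0,0.67],"claw":0},{"linear":[-0.63,1,0],"turn":[0,0,0.67],"claw":0},{"linear":[-0.63,1,0],"turn":[0,0,0.67],"claw":0},{"linear":[-0.63,1,0],"turn":[0,0,0.67],"claw":0},{"linear":[-0.63,1,0],"turn":[0,0,0.67],"claw":0},{"linear":[-0.63,1,0],"turn":[0,0,0.67],"claw":0},{"linear":[-0.63,1,0],"turn":[0,0,0.67],"claw":0},{"linear":[-0.63,1,0],"turn":[0,0,0.67],"claw":0},{"linear":[-0.63,1,0],"turn":[0,0,0.67],"claw":0}]'
python3 - <<'E'
from h import *
im=optics.snapshot("wrist"); cv2.imwrite("pics/w1.png",im)
for t in ["raised_end","cover","box"]:
    print(t,[(np.round(d["location"]).tolist(),round(d["confidence"],2)) for d in spotter.pinpoint(t,"wrist")])
o=bot.get_obs(); print(o["clock"],o["ee_pos"],o["force"],R.from_quat(np.roll(o["tcp_rot"],-1)).as_matrix().round(2))
E
```

```text
clock: 1.58
ee_pos: [498.9, 200.4, 231.0]
tcp_rot: [0.0, 0.156, 0.988, 0.0]
force: [0.6, -0.3, 0.4]
gripper_width: 27.6
grasp_force: 0.0
raised_end [([498.0, 285.0, 49.0], 0.56)]
cover [([492.0, 250.0, 31.0], 0.87)]
box []
1.7833 [499.03686223 199.99309827 230.97345272] [-0.14044441  0.60757366  0.19407378] [[-0.95  0.32  0.  ]
 [ 0.32  0.95  0.  ]
 [-0.    0.   -1.  ]]
```

View pics/w1.png

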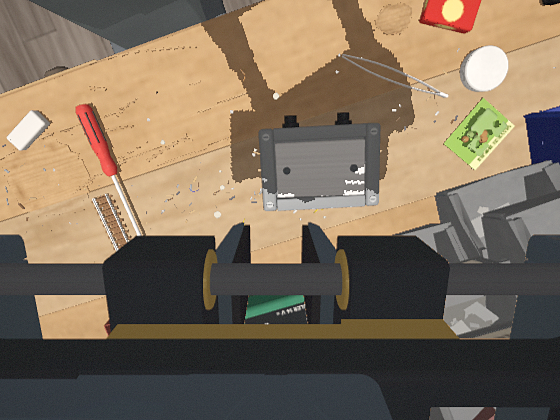

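The wrist view shows the box at (320,165), with its raised end on the right (+y), where I expected it. The bins are close on the right, so I'll turn another 40° to run the gripper's long axis along their fronts. Then I'll go over the press point and down.

```bash
python3 -m pendant '[{"linear":[0,0,0],"turn":[0,0,0.35],"claw":0},{"linear":[0,0,0],"turn":[0,0,0.35],"claw":0},{"linear":[0,0,0],"turn":[0,0,0.35],"claw":0},{"linear":[-0.01,0.2,0],"turn":[0,0,0.35],"claw":0},{"linear":[-0.01,0.4,0],"turn":[0,0,0.35],"claw":0},{"linear":[-0.01,0.4,-0.2],"turn":[0,0,0.35],"claw":0},{"linear":[-0.01,0.4,-0.4],"turn":[0,0,0.35],"claw":0},{"linear":[-0.01,0.4,-0.6],"turn":[0,0,0.35],"claw":0},{"linear":[-0.01,0.4,-0.7],"turn":[0,0,0.35],"claw":0},{"linear":[-0.01,0.4,-0.7],"turn":[0,0,0.35],"claw":0}]'
python3 - <<'E'
from h import *
o=bot.get_obs(); print(o["clock"],o["ee_pos"],o["force"],o["gripper_width"])
im=optics.snapshot("side"); cv2.imwrite("pics/s2.png",cv2.resize(im[180:340,180:380],(800,600),interpolation=3))
E
```

```text
clock: 2.62
ee_pos: [494.6, 278.9, 86.8]
tcp_rot: [-0.003, -0.186, 0.982, -0.001]
force: [-0.7, -0.5, 0.2]
gripper_width: 0.4
grasp_force: 0.0
2.6167 [494.62597775 278.93759647  86.77607408] [-0.71229437 -0.49960323  0.17864189] 0.3862202319067548
```

View pics/s2.png

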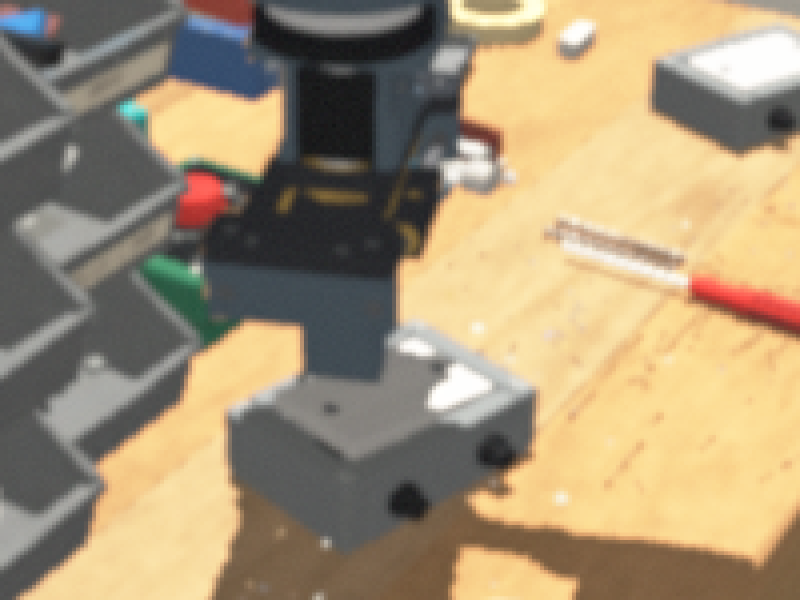

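The gripper is above the raised end and clear of the bins. Pressing down slowly now.

```bash
python3 -m pendant '[{"linear":[0.01,0,-0.05],"turn":[0,0,0],"claw":0},{"linear":[0.01,0,-0.1],"turn":[0,0,0],"claw":0},{"linear":[0.01,0,-0.12],"turn":[0,0,0],"claw":0},{"linear":[0.01,0,-0.13],"turn":[0,0,0],"claw":0},{"linear":[0.01,0,-0.14],"turn":[0,0,0],"claw":0},{"linear":[0.01,0,-0.15],"turn":[0,0,0],"claw":0},{"linear":[0.01,0,-0.155],"turn":[0,0,0],"claw":0},{"linear":[0.01,0,-0.16],"turn":[0,0,0],"claw":0}]'
```

```text
clock: 3.33
ee_pos: [499.6, 280.5, 59.7]
tcp_rot: [0.001, -0.188, 0.982, 0.0]
force: [-1.6, 2.7, 5.9]
gripper_width: 0.6
grasp_force: 2.8
```

Contact at 5.9 N with the tip at z≈43, so I'll keep pressing.

```bash
python3 -m pendant '[{"linear":[0,0,-0.01],"turn":[0,0,0],"claw":0},{"linear":[0,0,-0.015],"turn":[0,0,0],"claw":0},{"linear":[0,0,-0.02],"turn":[0,0,0],"claw":0},{"linear":[0,0,-0.02],"turn":[0,0,0],"claw":0}]'
```

```text
clock: 3.67
ee_pos: [499.7, 280.6, 57.2]
tcp_rot: [0.001, -0.188, 0.982, 0.0]
force: [-6.3, -0.7, 32.2]
gripper_width: 0.4
grasp_force: 16.2
```

The force is 32 N at tip height 40 mm, which is the hard stop: the cover is home. Lifting off and moving away.

```bash
python3 -m pendant '[{"linear":[0,0,0.05],"turn":[0,0,0],"claw":0},{"linear":[0,0,0.2],"turn":[0,0,0],"claw":0},{"linear":[0,0,0.4],"turn":[0,0,0],"claw":0},{"linear":[0,0,0.6],"turn":[0,0,0],"claw":0},{"linear":[0,0,0.8],"turn":[0,0,0],"claw":0},{"linear":[0,-0.2,0.8],"turn":[0,0,0],"claw":0},{"linear":[0,-0.4,0.8],"turn":[0,0,0],"claw":0},{"linear":[0,-0.6,0.8],"turn":[0,0,0],"claw":0},{"linear":[0,-0.7,0.8],"turn":[0,0,0],"claw":0},{"linear":[0,-0.7,0.8],"turn":[0,0,0],"claw":0}]'
python3 - <<'E'
from h import *
im=optics.snapshot("side"); cv2.imwrite("pics/s3.png",cv2.resize(im[240:340,210:343],(798,600),interpolation=3))
for c in ["side","scene"]:
    if c=="scene": optics.snapshot(c)
    for t in ["raised_end","cover"]:
        print(c,t,[(np.round(d["location"]).tolist(),round(d["confidence"],2)) for d in spotter.pinpoint(t,c)])
E
```

```text
clock: 4.5
ee_pos: [498.8, 136.5, 215.6]
tcp_rot: [0.0, -0.187, 0.982, -0.0]
force: [1.4, 0.4, -0.2]
gripper_width: 0.5
grasp_force: 0.0
side raised_end [([498.0, 286.0, 43.0], 0.59)]
side cover [([487.0, 251.0, 25.0], 0.8)]
scene raised_end [([499.0, 287.0, 37.0], 0.96)]
scene cover [([495.0, 252.0, 31.0], 0.76)]
```

View pics/s3.png

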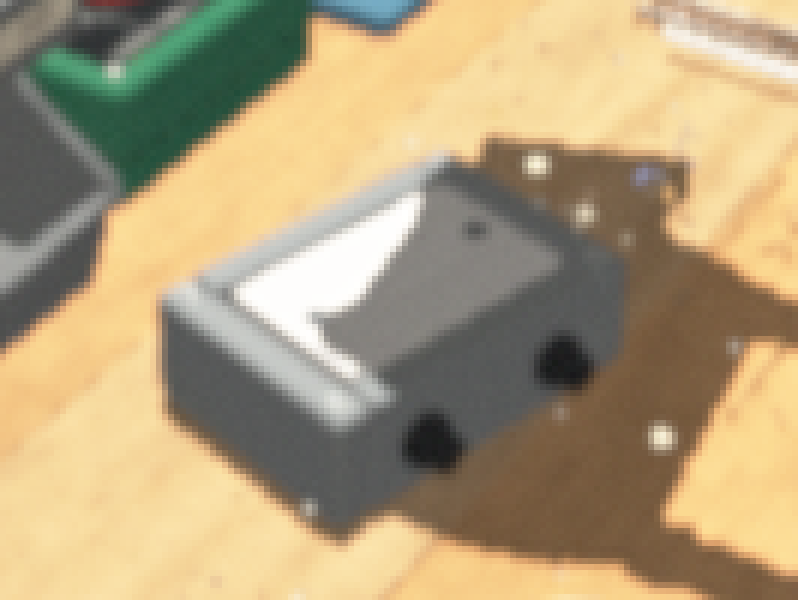

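The picture shows the near (raised) end now level with the rim: the rim strip at (290,360) is fully visible and the cover doesn't stand above it. Handing in.

```bash
python3 -c "
from cell import job
print(job.finish_job())"
```

```text
the job is handed in; nothing more can be done
None
```

I pressed the raised cover down to its stop, where it looks flush with the rim, moved the gripper clear without going near the other box, and handed the job in after about 5 s; no verdict was returned.

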